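# Tip the rinsed milling balls into the drying tray

### The job

Four rinsed ceramic milling balls lie in the wire-mesh basket on the ribbed rubber mat. Tip the basket so that all four roll out through its spout, not over its rim, and end up in the shallow metal drying tray; then stand the empty basket upright on the rubber mat again and let go. Leave the bottle, cup, beaker and flask where they stand.

Things in the scene. Friction and masses are not known exactly. Their poses are not given: they have to be found in the camera images.
- basket_grip (a point): Grasp point on the basket's upright steel grip tab at its back: 10 mm thick (along the basket's x), 32 mm wide (y), top 102 mm above the underside. The point is mid-plate, 84 mm above the underside, 50 mm in +x of the centre line; the tab stands clear above the 55 mm high rim. Pinch it from above, fingers closing along x. Axes are the basket's: -x to the spout, +x to the tab, z up when it stands.
- basket_center (a point): Centre of the loose wire-mesh basket, on its centre line 30 mm above its underside; axes as basket_grip. The basket is 96 mm long (x), 70 mm wide (y), 240 g give or take a third, its rim 55 mm above the underside, its floor 5 mm thick. The front (-x) wall is notched to the floor over 50 mm of its width, for the spout, with slanting guides inside the corners.
- basket_lip (a point): Middle of the spout's outer edge: 80 mm in -x of the basket's centre line, 25 mm above its underside; axes as basket_grip. The spout, a sheet-metal chute 50 mm wide and 40 mm long with 20 mm cheeks, rises outwards from the floor's front edge at 30 degrees: upright it keeps the balls in; they roll out once the basket is tipped forward clearly more than 30 degrees (45 to 65 is good).
- mat: Ribbed black rubber mat, fixed to the bench, 200 mm (its x) by 180 mm (its y), 4 mm thick; the basket starts on it. Origin: centre of its underside, on the bench (z = 0). Mat and tray may be on either side.
- tray: Shallow rectangular drying tray of plain metal, fixed to the bench, 170 mm (its x) by 220 mm (its y) outside, walls 28 mm high and 3 mm thick, floor 3 mm thick. Origin: centre of its underside, on the bench (z = 0).
- ball0_center (a point): Centre of a loose white ceramic milling ball, 20 mm across, 16 g; one of four alike, at the start in the basket.
- ball1_center (a point): Centre of a loose white ceramic milling ball, 20 mm across, 16 g; one of four alike, at the start in the basket.
- ball2_center (a point): Centre of a loose white ceramic milling ball, 20 mm across, 16 g; one of four alike, at the start in the basket.
- ball3_center (a point): Centre of a loose white ceramic milling ball, 20 mm across, 16 g; one of four alike, at the start in the basket.
- wash_bottle: Bystander: white plastic wash bottle, 68 mm across, 222 mm tall, with a yellow cap and bent nozzle. Origin: centre of its underside.
- cup: Bystander: small open white plastic cup, 52 mm across, 50 mm tall, standing between mat and tray on the side nearer the robot. Origin: centre of its underside.
- beaker: Bystander: open glass beaker, 72 mm across, 95 mm tall. Origin: centre of its underside.
- flask: Bystander: conical glass flask, 82 mm across, 130 mm tall. Origin: centre of its underside.
There are look-alikes about, which are no part of the job. What is shaped like the part that bears basket_grip but orange is not meant.

How it is judged:
By the outcome, as a careful person would: the job done as asked, in the order asked, and still so for the second after the job is handed in, with the robot touching nothing.
It also fails if it takes over 69 s, if anything falls off the work surface, if the arm or the gripper's body presses on something with over 40 N, if the wrist force passes 120 N, or if a joint passes its speed limit or range.

### The arm

A 6-joint arm with a two-finger parallel gripper is mounted at the origin on the work surface. World frame = base frame: x ahead of the robot, y to its left, z up, the work surface at z = 0. Lengths are in mm, angles in rad, forces in N, time in s.
With the tool pointing down it reaches from about 325 to 900 mm from the base axis. Payload 3.5 kg.
Tool frame: the origin (TCP) lies at the very end of the fingers, on their centre line; the grasp point (between the pads) lies 19 mm behind it; z points along the fingers, y is the direction in which the jaws open and shut (so a half turn about z gives the same grasp; the last joint's range is limited). The gripper opens to 85 mm and grips with 20 to 120 N. Pads are 22 mm wide; open, the fingers measure 114 mm over their backs; the gripper's body (76 mm by 85 mm) begins 54 mm behind the grasp point. The pads swing forward as they close: fully open they stand 13 mm farther back than shut.
Start: joints at [1.031, 0.276, -0.026, 1.268, 0, 1.467], TCP at [264.407, 566.313, 231.313] pointing down, gripper open.
Joint ranges: [-3.12, 3.12], [-0.85, 1.88], [-1.08, 1.24], [-1.95, 2.15], [-1.57, 1.53], [-3.14, 3.14]. Speed limits (rad/s): [2.57, 2.57, 3.14, 3.14, 3.14, 3.14].

### API

Orientations are given as a 3x3 rotation matrix whose columns are the frame's x, y, z axes.
In Python, from station import env, capture gives the robot as it stands. The module is installed in compiled form; this text tells all that it offers. Calls block until the motion is done:
- env.move_ptp(position, orientation): joint-space move of the TCP to a pose.
- env.movel(position, attitude=None, feed=150, f_stop=None): straight line of the TCP; attitude=None keeps the orientation; feed is the mean speed in mm/s. With f_stop (N) it stops when the force on the tool has changed by that much, and returns True; else False.
- env.set_joints(angles): joint-space move.
- env.grip(opening, grasp_force=None): finger opening in mm; grasp_force is the grip in N (None keeps the last); returns when the fingers have stopped.
- env.hold(seconds).
- env.ik(position, orientation): joint angles nearest the present ones, or None.
- capture(name): name is "scene" or "side" or "wrist"; returns a dict with "image" (400x640x3 uint8, red, green, blue), "z_map" (400x640 float32, mm along the optical axis (not along the pixel's ray), 0 where there is no reading), "camera_matrix" (3x3 intrinsics, pixels), "extrinsics" (4x4, takes a point from camera to world coordinates). Camera axes: x right, y down, z forward; pixel columns grow to the right and rows downward; lengths in mm; the calibration is good to about 2 mm. A picture is of the moment at which its call begins.
A pose or a line that the arm cannot do raises env.IKError and nothing moves.
- env.sign_off(): hands the job in, once; it reports no verdict.
Readings, each from a call of its own:
- env.read_time(): time.
- env.read_qpos(): joint angles.
- env.read_qd(): joint speeds.
- env.read_effort(): joint torques, N m.
- env.read_tool_pos(): TCP position.
- env.read_ee_rot(): TCP orientation.
- env.read_contact_force(): force on the tool from outside, world axes, zero at the start.
- env.read_wrist_torque(): the same for the moment, N m.
- env.read_gripper_width(): finger opening in mm.
Only numpy, scipy, OpenCV 4.12 (cv2) and the standard library are available. Lean on these libraries where they do the work, as an engineer would, in place of code of your own. Each camera call takes 0.05 s, during which the arm holds its last target. There are 200 camera calls.

## Working session

There is one attempt and no reset: what is moved stays moved. The work goes in short steps, each a Python script; the robot and the scene stay as the last script left them, time stands still between calls to the robot, and variables do not carry over. Pictures are saved under pics/ and viewed, on a budget of 10 in all, crops included, one or two more only if the job needs it, and the job is handed in when it is done.

```bash
mkdir -p pics; cat > h.py <<'E'
import numpy as np, cv2
from station import env, capture
def cap(n):
    c=capture(n); np.savez(f'pics/{n}_last.npz',**c); return c
def world(c,u,v,z=None):
    """pixel->world via depth map"""
    K=np.array(c["camera_matrix"]);T=np.array(c["extrinsics"])
    d=c["z_map"][int(v),int(u)] if z is None else z
    p=np.linalg.inv(K)@[u,v,1]*d
    return (T@np.r_[p,1])[:3]
def ray(c,u,v,h):
    K=np.array(c["camera_matrix"]);T=np.array(c["extrinsics"])
    r=T[:3,:3]@np.linalg.inv(K)@[u,v,1]; o=T[:3,3]
    return o+r*(h-o[2])/r[2]
def proj(c,P):
    K=np.array(c["camera_matrix"]);T=np.linalg.inv(np.array(c["extrinsics"]))
    q=K@(T@np.r_[P,1])[:3]; return q[:2]/q[2]
def cloud(c):
    K=np.array(c["camera_matrix"]);T=np.array(c["extrinsics"])
    v,u=np.mgrid[:400,:640]; z=c["z_map"]
    p=np.stack([(u-K[0,2])/K[0,0]*z,(v-K[1,2])/K[1,1]*z,z],-1)
    return p@T[:3,:3].T+T[:3,3]
def save(c,f): cv2.imwrite(f,np.ascontiguousarray(c["image"][...,::-1]))
E
python3 - <<'E'
from h import *
a=cap("scene");b=cap("side")
im=np.vstack([a["image"],b["image"]])[...,::-1]
save(a,'pics/a.png');save(b,'pics/b.png')
for c in(a,b):print(np.round(c["extrinsics"],2),c["camera_matrix"][0])
print(env.read_time())
E
```

```text
[[ 9.0000e-01  2.4000e-01 -3.7000e-01  9.6377e+02]
 [ 4.4000e-01 -5.0000e-01  7.5000e-01 -8.9185e+02]
 [-0.0000e+00 -8.3000e-01 -5.5000e-01  7.6148e+02]
 [ 0.0000e+00  0.0000e+00  0.0000e+00  1.0000e+00]] [399.21288117   0.         319.68504532]
[[ 9.5000e-01 -1.7000e-01  2.6000e-01  2.2881e+02]
 [-3.1000e-01 -5.3000e-01  7.9000e-01 -8.1123e+02]
 [ 0.0000e+00 -8.3000e-01 -5.6000e-01  6.8767e+02]
 [ 0.0000e+00  0.0000e+00  0.0000e+00  1.0000e+00]] [369.83517396   0.         321.63576396]
0.1
```

View pics/a.png

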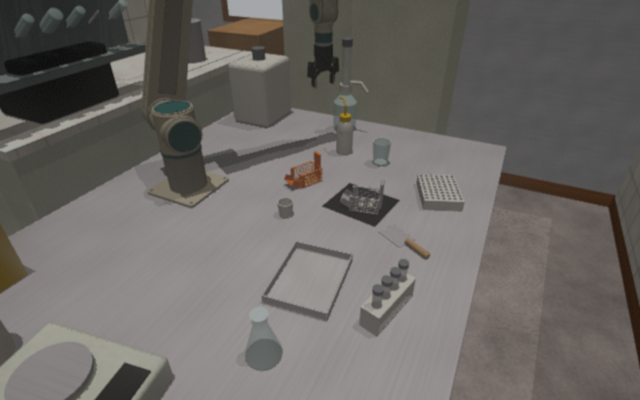

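View pics/b.png

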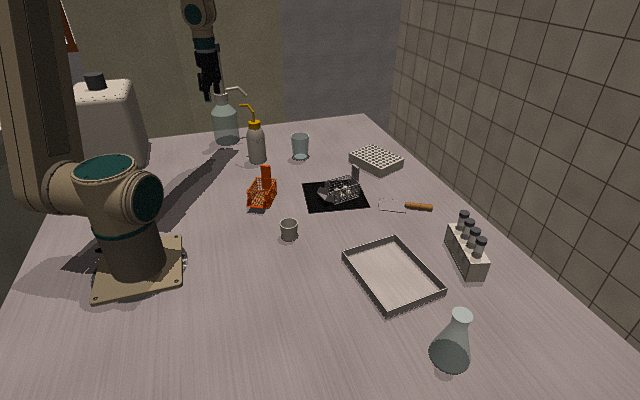

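The steel basket is on the black mat at scene (364,200) / side (340,190). Its tab is at scene (381,187) / side (355,173). The look-alike is the orange basket at scene (305,175) / side (262,190), standing on bare bench, so the steel one is meant. The tray is at scene (310,278) / side (392,273), and the cup at scene (285,208) / side (289,229).

Next come the rough positions, then a closer wrist view.

```bash
python3 - <<'E'
from h import *
S=dict(np.load('pics/scene_last.npz'));D=dict(np.load('pics/side_last.npz'))
for n,c in(("scene",S),("side",D)):
    im=c["image"].astype(int);P=cloud(c)
    # mat: dark and on z~4
    m=(im.max(2)<45)&(abs(P[...,2]-4)<12)&(P[...,0]>300)&(P[...,0]<900)&(c["z_map"]>0)
    m=cv2.morphologyEx(m.astype(np.uint8),cv2.MORPH_CLOSE,np.ones((15,15)))
    k,l,st,ce=cv2.connectedComponentsWithStats(m);i=1+np.argmax(st[1:,4])
    ct=max(cv2.findContours((l==i).astype(np.uint8),0,1)[0],key=cv2.contourArea)
    w=np.array([ray(c,*p[0],4)[:2] for p in ct],np.float32)
    print(n,"mat",cv2.minAreaRect(w))
    # tray: height 10..40 walls
T={'scene':[(297,244),(353,252),(326,313),(264,297)],'side':[(342,262),(396,237),(445,289),(388,313)]}
for n,c in(("scene",S),("side",D)):
    print(n,"tray",[np.round(ray(c,*p,28)[:2]) for p in T[n]])
    print(cv2.minAreaRect(np.array([ray(c,*p,28)[:2] for p in T[n]],np.float32)))
print("tab",ray(S,382,183,106),ray(D,355,166,106))
print("cup",ray(S,285,203,50),ray(D,289,223,50),"orange",ray(S,318,155,102),ray(D,266,168,102))
def tri(a,b):
    A=[];B=[]
    M=np.zeros((3,3));v=np.zeros(3)
    for c,p in((S,a),(D,b)):
        o=c["extrinsics"][:3,3];r=ray(c,*p,0)-o;r/=np.linalg.norm(r);Q=np.eye(3)-np.outer(r,r);M+=Q;v+=Q@o
    return np.linalg.solve(M,v)
print("tabtri",tri((382,183),(355,166)))
E
```

```text
scene mat ((552.3807983398438, 124.84889221191406), (5.889135360717773, 14.762778282165527), 53.369075775146484)
side mat ((596.4583129882812, 166.640625), (182.6038055419922, 197.7757568359375), 81.523193359375)
scene tray [array([ 522., -138.]), array([ 678., -100.]), array([ 702., -325.]), array([ 546., -347.])]
((611.7344360351562, -223.42947387695312), (158.82449340820312, 230.018310546875), 6.386676788330078)
side tray [array([ 497., -170.]), array([ 675., -123.]), array([ 695., -329.]), array([ 536., -351.])]
((597.85791015625, -237.97955322265625), (182.4471435546875, 206.87889099121094), 7.6166300773620605)
tab [667.51482037 158.91633636 106.        ] [663.66831251 158.49091359 106.        ]
cup [404.84242869  -1.15830631  50.        ] [401.53606267   1.25620249  50.        ] orange [398.31770776 249.25480132 102.        ] [386.99271222 240.50863601 102.        ]
tabtri [666.09357691 163.93285595 102.80285394]
```

```bash
cat >> h.py <<'E'
def down(yaw):
    """tool down, jaws' y axis along yaw"""
    y=np.array([np.cos(yaw),np.sin(yaw),0]);z=np.array([0,0,-1.]);return np.column_stack([np.cross(y,z),y,z])
E
python3 - <<'E'
from h import *
p=env.read_tool_pos();print(p,np.round(env.read_ee_rot(),2))
env.movel([p[0],p[1],340],feed=300)
R=down(0.0);q=env.ik([560,165,340],R);R2=down(np.pi);q2=env.ik([560,165,340],R2);print(q,q2)
env.move_ptp([560,165,340],R if q is not None and (q2 is None or abs(q[5])<abs(q2[5])) else R2)
c=cap("wrist");save(c,'pics/w1.png');print(np.round(c["extrinsics"],2),env.read_qpos(),env.read_time())
E
```

```text
[264.02751358 565.71710098 230.25825592] [[-0.91  0.42 -0.  ]
 [ 0.42  0.91 -0.  ]
 [ 0.   -0.   -1.  ]]
[0.17582613 0.16747492 0.06289609 1.4662175  0.         1.74662246] [ 0.17582613  0.16747492  0.06289609  1.4662175   0.         -1.3949702 ]
[[-1.0000e+00 -0.0000e+00 -0.0000e+00  5.5942e+02]
 [-0.0000e+00  9.6000e-01  2.6000e-01  9.7860e+01]
 [ 0.0000e+00  2.6000e-01 -9.6000e-01  4.8398e+02]
 [ 0.0000e+00  0.0000e+00  0.0000e+00  1.0000e+00]] [ 1.76532230e-01  1.67626025e-01  6.26994619e-02  1.46621238e+00
  9.75799015e-05 -1.39476462e+00] 3.0833
```

View pics/w1.png

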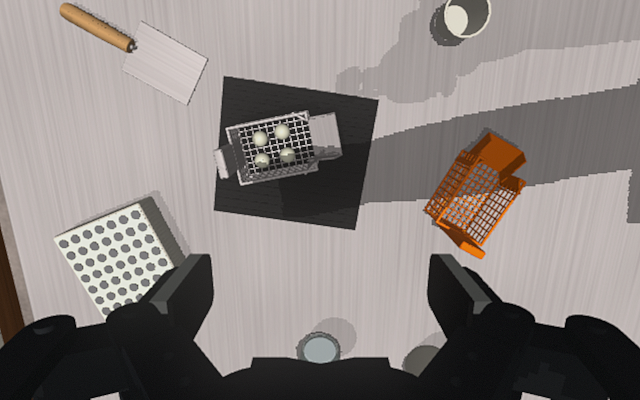

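The wrist view shows the steel basket at (278,148), with tab (224,163) on the far +x side, spout (325,135) toward the robot, and four balls inside at (260,139), (282,131), (262,160) and (288,155). The orange look-alike at (475,195) is off the mat. Next I'll take a second wrist position over the tab for triangulation and an enlarged crop to confirm.

```bash
cat >> h.py <<'E'
def tri(cs,ps):
    M=np.zeros((3,3));v=np.zeros(3)
    for c,p in zip(cs,ps):
        o=c["extrinsics"][:3,3];r=ray(c,*p,0)-o;r/=np.linalg.norm(r);Q=np.eye(3)-np.outer(r,r);M+=Q;v+=Q@o
    return np.linalg.solve(M,v)
E
python3 - <<'E'
from h import *
import shutil
shutil.copy('pics/wrist_last.npz','pics/w1.npz')
a=dict(np.load('pics/w1.npz'))
env.move_ptp([640,215,270],down(np.pi+0.25))
b=cap("wrist");shutil.copy('pics/wrist_last.npz','pics/w2.npz')
for c in(a,b):
    P=cloud(c)
    near=(np.hypot(P[...,0]-620,P[...,1]-150)<110)&(c["z_map"]>0)
    print("mat z",np.median(P[near&(abs(P[...,2])<12)&(c["image"].max(2)<60)][:,2]))
    m=near&(P[...,2]>75)&(P[...,2]<125)&(P[...,0]>630)
    t=near&(P[...,2]>100)&(P[...,2]<115)&(P[...,0]>630)
    for q in(m,t):print("tab",q.sum(),np.round(P[q].mean(0),1),np.round(P[q].max(0),1),cv2.minAreaRect(P[q][:,:2].astype(np.float32)))
    r=near&(P[...,2]>50)&(P[...,2]<66)
    print("rim",cv2.minAreaRect(P[r][:,:2].astype(np.float32)))
    v,u=np.nonzero(t);print("tab top px",u.mean(),v.mean())
im=b["image"];u,v=proj(b,[620,150,60]).astype(int);print(u,v)
x0=max(0,min(u-130,380));y0=max(0,min(v-100,200))
cv2.imwrite('pics/w2.png',cv2.resize(np.ascontiguousarray(im[y0:y0+200,x0:x0+260,::-1]),None,fx=3,fy=3));print(x0,y0,env.read_time())
S=dict(np.load('pics/scene_last.npz'))
print("rack",world(S,403,263),world(S,377,290),"bottle",world(S,344,120),"flask",world(S,260,315))
E
```

```text
mat z 5.090038064441842
tab 507 [661.7 160.9  99.9] [671.2 178.  109.1] ((663.7042846679688, 161.95751953125), (10.757308959960938, 31.825092315673828), 11.947193145751953)
tab 323 [662.9 161.6 106.7] [671.2 178.  109.1] ((663.6768798828125, 161.99021911621094), (10.67080307006836, 31.7828311920166), 12.281164169311523)
rim ((616.8955078125, 152.2540283203125), (100.42874145507812, 73.34538269042969), 11.207405090332031)
tab top px 221.91331269349845 162.8421052631579
mat z 5.088660407590311
tab 489 [663.9 161.8 106.5] [671.5 177.9 110.1] ((664.071533203125, 162.20701599121094), (10.032734870910645, 31.88840103149414), 11.236410140991211)
tab 471 [664.1 161.8 107.3] [671.5 177.9 110.1] ((664.0316162109375, 162.23583984375), (9.979207992553711, 31.79381561279297), 12.920680046081543)
rim ((615.0390014648438, 152.7520751953125), (96.6025619506836, 74.17460632324219), 11.43277359008789)
tab top px 305.97664543524417 112.28450106157112
355 110
225 10 3.675
rack [ 832.8861404  -182.75229018  118.37353514] [ 806.83982238 -292.13727605  120.6427811 ] bottle [400.90201409 475.52002905 150.88211758] flask [ 623.36349315 -467.25361518  132.13847379]
```

View pics/w2.png

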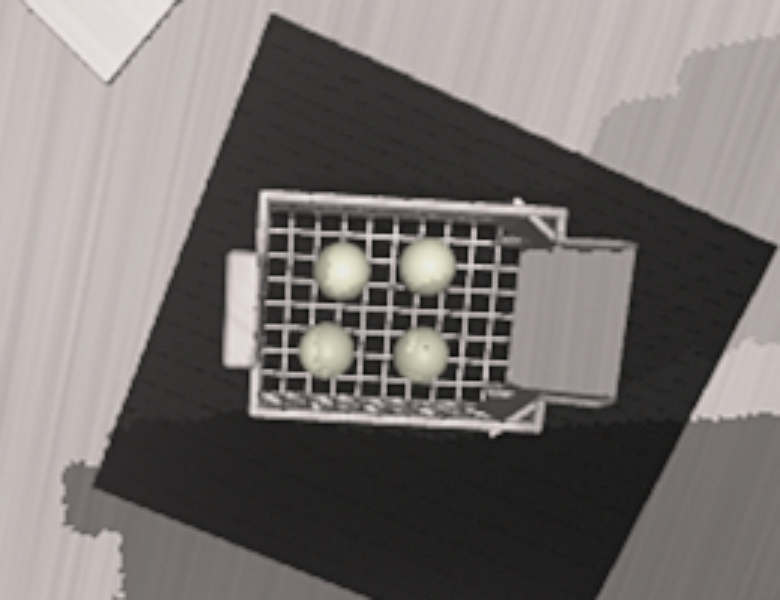

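The crop confirms it: grey steel basket, tab on the left at crop (240,308), spout on the right (570,322), four balls inside. Yaw is about 11.7°, tab centre (664,162), top z≈107 against an expected 106. I'll check the triangulation and the pour IK, then grasp.

```bash
cat >> h.py <<'E'
from scipy.spatial.transform import Rotation as Rn
TR=np.array([605.,-231.]);YT=np.arctan2(-231,605)
def tcp_for_lip(lip,yaw,th,gz=87):
    """TCP pose with the lip at a world point, basket yaw, forward tilt th; gz = grip height above underside"""
    B=(Rn.from_euler('z',yaw)*Rn.from_euler('y',-th)).as_matrix()
    tool=B@down(np.pi)
    g=lip+B@np.array([130,0,gz-25.])
    return g+19*tool[:,2],tool
def pour_pose(th):
    s=min(1,th/np.radians(45))
    off=-40+65*s; h=85-40*s
    return tcp_for_lip(np.r_[TR+off*np.array([np.cos(YT),np.sin(YT)]),h],YT,th)
E
python3 - <<'E'
from h import *
a=dict(np.load('pics/w1.npz'));b=dict(np.load('pics/w2.npz'))
print("tri",tri((a,b),((221.9,162.8),(306,112.3))))
S=dict(np.load('pics/scene_last.npz'));D=dict(np.load('pics/side_last.npz'))
for c in(S,D):
    P=cloud(c);m=(abs(P[...,0]-605)<130)&(abs(P[...,1]+231)<150)&(P[...,2]>15)&(P[...,2]<34)
    k,l,st,_=cv2.connectedComponentsWithStats(m.astype(np.uint8));i=1+np.argmax(st[1:,4]);print("tray",cv2.minAreaRect(P[l==i][:,:2].astype(np.float32)))
# env.ik from the present joints
for d in (0,15,30,45,60,65):
    p,R=pour_pose(np.radians(d));q=env.ik(p,R);print(d,np.round(p),None if q is None else np.round(q,2))
yaw=np.radians(11.7)
env.grip(40)
env.move_ptp([664,162,150],down(np.pi+yaw))
print(env.movel([664,162,72],feed=80,f_stop=12),env.read_tool_pos())
env.grip(0,80)
print(env.read_gripper_width(),env.read_contact_force(),env.read_time())
E
```

```text
tri [664.11212996 162.09114331 102.47467204]
tray ((606.9320068359375, -227.64682006835938), (171.2772216796875, 224.23617553710938), 6.475953102111816)
tray ((607.5234375, -226.38372802734375), (173.43923950195312, 224.73297119140625), 6.30704402923584)
0 [ 689. -263.  128.] [-0.45  0.53  0.13  1.16  0.   -1.66]
15 [ 695. -265.  147.] [-0.46  0.37 -0.11  0.83  0.02 -1.66]
30 [ 693. -265.  161.] [-0.47  0.23 -0.36  0.46  0.05 -1.66]
45 [ 686. -262.  167.] [-0.49  0.16 -0.6   0.03  0.09 -1.66]
60 [ 654. -250.  179.] [-0.51  0.12 -0.85 -0.45  0.12 -1.64]
65 [ 643. -246.  181.] [-0.52  0.15 -0.93 -0.63  0.14 -1.64]
False [664.6653345  162.0804734   72.72311173]
8.783006542801493 [0.63682869 0.70799086 2.64514315] 6.275
```

```bash
sed -i 's/^TR=.*/TR=np.array([607.,-227.]);YT=np.arctan2(-227,607)/' h.py; python3 - <<'E'
from h import *
p=env.read_tool_pos();print(p)
env.movel([p[0],p[1],p[2]+75],feed=70)
print(env.read_gripper_width(),env.read_contact_force(),env.read_time())
q,R=pour_pose(0);print(q)
env.movel([q[0],q[1],p[2]+75],R,feed=110)
q,R=pour_pose(np.radians(10));env.movel(q,R,feed=40)
print(env.read_gripper_width(),env.read_contact_force(),env.read_time())
a=cap("side");w=cap("wrist")
u,v=proj(a,[600,-200,70]).astype(int)
x0,y0=max(0,min(u-130,380)),max(0,min(v-130,200))
L=cv2.resize(a["image"][y0:y0+200,x0:x0+260],None,fx=3,fy=3)[:,:780]
cv2.imwrite('pics/c.png',np.ascontiguousarray(cv2.resize(np.hstack([cv2.resize(a["image"][y0:y0+200,x0:x0+260],(400,308)),cv2.resize(w["image"],(400,250),interpolation=3)[:250] if 0 else cv2.copyMakeBorder(cv2.resize(w["image"],(400,250)),0,58,0,0,0)]),None,fx=1,fy=1)[...,::-1]))
E
```

```text
[664.81609119 162.21288857  72.9214841 ]
8.548541290761689 [ 0.15363023  0.03098878 -2.4565752 ] 7.5083
[ 691.29812792 -258.52500006  128.        ]
8.73315528895476 [ 0.13363647  0.03171059 -3.34330887] 11.8583
```

View pics/c.png

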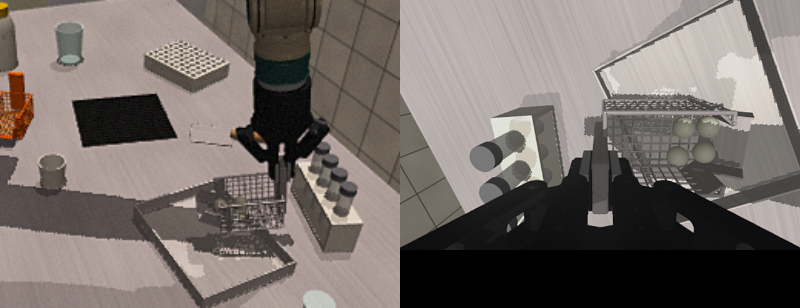

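The side view shows the basket held over the tray. The wrist view shows all four balls inside at the spout end, around (695,140), with the rack clear. Next I'll tip slowly.

```bash
python3 - <<'E'
from h import *
for d in (18,26,30,34,38,42,46,50,54,57):
    q,R=pour_pose(np.radians(d))
    env.movel(q,R,feed=max(6,np.linalg.norm(q-env.read_tool_pos())/(0.6)))
env.hold(1.5)
print(env.read_gripper_width(),env.read_contact_force(),env.read_time())
a=cap("side");w=cap("wrist");s=cap("scene")
cr=lambda c,P:(lambda u,v:c["image"][max(0,v-90):max(0,v-90)+180,max(0,u-117):max(0,u-117)+234])(*proj(c,P).astype(int))
A=cv2.resize(cr(a,[600,-220,50]),(400,308));B=cv2.resize(cr(s,[600,-220,50]),(400,308));C=cv2.resize(w["image"],(400,250))
C=cv2.copyMakeBorder(C,0,0,0,400,0)
cv2.imwrite('pics/d.png',np.ascontiguousarray(np.vstack([np.hstack([A,B]),C])[...,::-1]))
E
```

```text
8.992731615256154 [-0.24612845  0.84696495 -2.17462165] 20.5417
```

View pics/d.png

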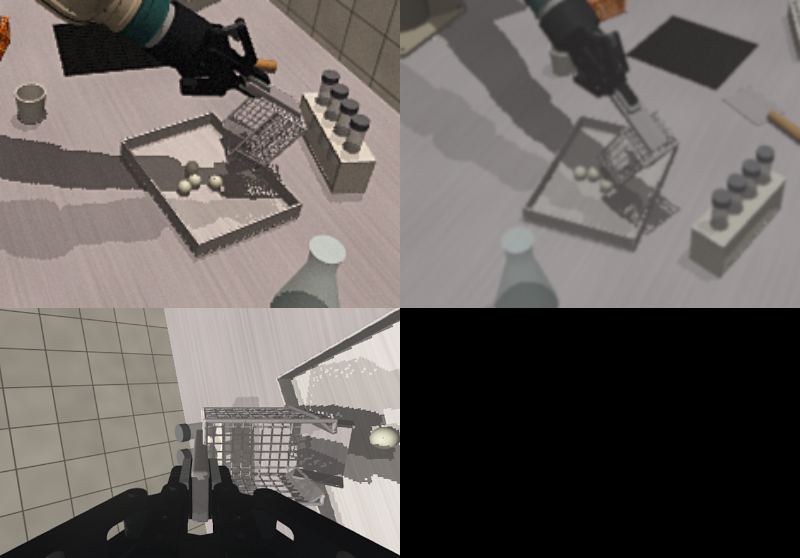

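All four balls lie in the tray, at side crop (193,168), (195,180), (184,187) and (215,181), and the basket is empty. Next I'll tip it back, return it to the mat and set it down.

```bash
python3 - <<'E'
from h import *
up=np.array([0,0,15.])
for d in (45,30,15,0):
    q,R=pour_pose(np.radians(d));env.movel(q+up,R,feed=max(10,np.linalg.norm(q+up-env.read_tool_pos())/0.7))
R=down(np.pi+np.radians(11.7))
env.movel([655,162,148],R,feed=120)
env.movel([655,162,85],feed=90)
print(env.read_contact_force())
print(env.movel([655,162,69],feed=15,f_stop=4),env.read_tool_pos(),env.read_contact_force(),env.read_time())
w=cap("wrist");s=cap("side")
cr=lambda c,P:(lambda u,v:c["image"][max(0,v-70):max(0,v-70)+140,max(0,u-91):max(0,u-91)+182])(*proj(c,P).astype(int))
A=cv2.resize(cr(s,[610,160,50]),(400,308));C=cv2.copyMakeBorder(cv2.resize(w["image"],(400,250)),0,58,0,0,0)
cv2.imwrite('pics/e.png',np.ascontiguousarray(np.hstack([A,C])[...,::-1]))
E
```

```text
[-0.11241252  0.7937943  -3.07736011]
True [654.97898979 161.98021921  72.90926026] [-0.09258512  0.12414819  6.51795046] 29.4417
```

View pics/e.png

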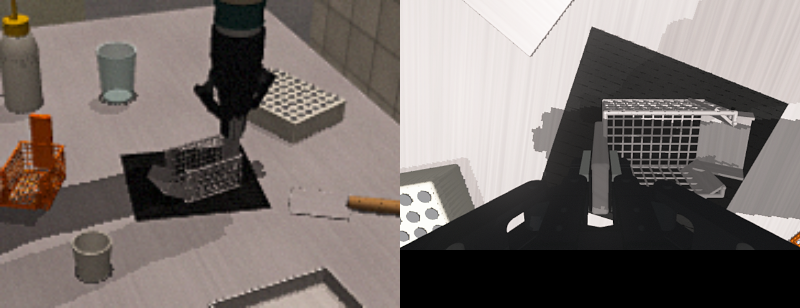

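The basket is back on the mat, empty and upright, and touched down at TCP z=72.9, the same height as when grasped. Next I'll release it, retreat and check.

```bash
python3 - <<'E'
from h import *
env.grip(40)
env.movel([655,162,180],feed=80)
env.move_ptp([600,230,300],down(np.pi+0.2))
env.hold(0.5)
w=cap("wrist");a=cap("side");s=cap("scene");P=cloud(w)
t=(np.hypot(P[...,0]-610,P[...,1]-150)<110)&(P[...,2]>97)&(P[...,2]<115)
print("tab",cv2.minAreaRect(P[t][:,:2].astype(np.float32)),np.median(P[t][:,2]))
r=(np.hypot(P[...,0]-610,P[...,1]-150)<110)&(P[...,2]>50)&(P[...,2]<66);print("rim",cv2.minAreaRect(P[r][:,:2].astype(np.float32)))
print(env.read_contact_force(),env.read_time())
cr=lambda c,P:(lambda u,v:c["image"][max(0,v-70):max(0,v-70)+140,max(0,u-91):max(0,u-91)+182])(*proj(c,P).astype(int))
A=cv2.resize(cr(a,[600,-220,10]),(400,308));B=cv2.resize(a["image"],(400,250));C=cv2.resize(w["image"],(400,250));D=cv2.resize(cr(s,[600,-220,10]),(400,308))
cv2.imwrite('pics/f.png',np.ascontiguousarray(np.vstack([np.hstack([A,D]),np.hstack([B,C])])[...,::-1]))
E
```

```text
tab ((653.7492065429688, 161.821533203125), (10.063961029052734, 31.071962356567383), 11.193455696105957) 107.21967157809706
rim ((604.7521362304688, 151.87191772460938), (96.55963897705078, 73.27984619140625), 11.669208526611328)
[-0.90681357  0.054013    0.07354061] 32.7417
```

View pics/f.png

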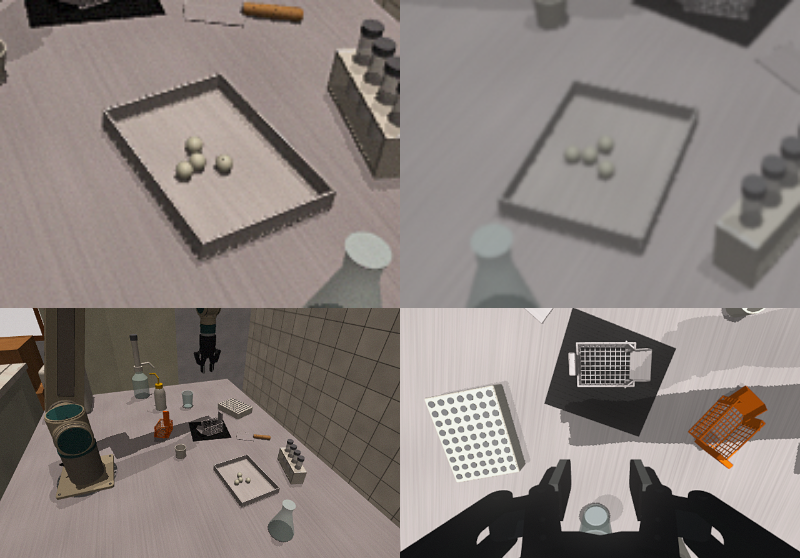

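Four balls are in the tray (side crop (194,146), (185,171), (197,161), (223,163)), the basket stands upright on the mat, and the bystanders are in place.

```bash
python3 -c "
from h import *
env.sign_off();print(env.read_time())"
```

```text
the job is handed in; nothing more can be done
the job is handed in; nothing more can be done
```

The job is done and handed in at about 33 s on the robot's clock. I pinched the steel basket by its tab, carried it to the tray and tipped it slowly to 57° so the balls ran out over the spout. Then I stood the empty basket back on the mat, released it and moved the arm clear.

**Last checks:**
- **Balls:** both fixed cameras show all four in the tray.
- **Basket:** it is empty, and its tab top is at z ≈ 107 mm against about 106 mm expected. It stands upright at about (605, 152), on the mat and about 10 mm from where it started.
- **Bystanders:** the bottle, cup, beaker and flask look unmoved in the final pictures. I did not measure them again.

**Disagreements:** two small ones, neither of which affected the result. Triangulating from the two wrist views put the tab top at z ≈ 102.5 mm, while the depth maps said 107 mm. The closed gripper read about 8.8 mm on the 10 mm tab.

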